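# Show which tooth the crown is for

## Robot

A 6-joint arm with a two-finger parallel gripper is mounted at the origin on the work surface. World frame = base frame: x ahead of the robot, y to its left, z up, the work surface at z = 0. Lengths are in mm, angles in rad, forces in N, time in s.
With the tool pointing down it reaches from about 350 to 775 mm from the base axis. Payload 7.3 kg.
Tool frame: the origin (TCP) lies between the finger pads; the fingertips stand 25 mm ahead of it and the grasp point (between the pads) lies 6 mm ahead of it; z points along the fingers, y is the line along which they close (so a half turn about z gives the same grasp; the last joint's range is limited). The gripper opens to 92 mm and grips with 3 to 60 N. Pads are 19 mm wide; open, the fingers measure 130 mm over their backs; the gripper's body (75 mm by 190 mm) begins 47 mm behind the grasp point.
Start: joints at [-1.346, 0.342, 1.524, -0, 1.275, -0.146], TCP at [190.262, -489.329, 251.741] pointing down, gripper open.
Joint ranges: [-2.53, 2.53], [-0.77, 2.02], [0.04, 2.7], [-1, 4.14], [0.28, 2.66], [-3.11, 3.11]. Speed limits (rad/s): [2.57, 2.57, 3.14, 3.14, 3.14, 3.14].

## Interface

Orientations are given as [roll, pitch, yaw] about the fixed x, y, z axes, in that order (R = Rz(yaw) Ry(pitch) Rx(roll)).
In Python, from plant import bot gives the robot as it stands.
- The arm moves only by the tool play_rows, never from a script. Its argument "commands" is a list of rows, each an object of numbers: "x", "y", "z": the shift along the tool's x, y, z in m; "twist": the turn about the tool's z in degrees. In form: [{"x": .., "y": .., "z": .., "twist": ..}, ...]. A call has exactly 8 rows; each row is the pose to reach, as a shift and turn from the pose commanded when the call began, along the tool's axes at that moment; what a row does not reach only later rows make up. A row lasts 1/10 s, in which the tool goes at most 50 mm and 8.59 degrees, less where a joint would pass 70% of its speed; a pose out of reach is approached as far as the arm can. A call with a gripper value outside its range is refused whole. "jaw" is the closure, from 0 (fully open) to 1 (shut), set as the call begins (left out, the last holds). The fingers move at their own pace and stop on an object; the grip force is fixed at half the most. Time passes only in rows, so rows that repeat a pose let the fingers close, or fill a call up. It gives the time, the measured TCP pose, the force, the opening and the grip force at its end, in the units of the state.
- bot.get_obs(): the state, without advancing time (a new reading comes with each control period).
- bot.capture(name): name is "scene" or "top" or "wrist"; returns a dict with "pixels" (400x640x3 uint8, red, green, blue), "fx", "fy", "cx", "cy" (pixels), "eye" and "rotation" of the camera in the world. Camera axes: x right, y down, z forward; pixel columns grow to the right and rows downward; lengths in mm; the calibration is good to about 2 mm. A picture is of the moment at which its call begins. There is no depth.
- bot.close_job(): hands the job in; it is judged then, once.
The state is a dict: "time": time; "joint_positions": joint angles; "dq": joint speeds; "tau": joint torques, N m; "tool_pos": TCP position; "tcp_rot": TCP orientation; "contact_force": force on the tool from outside, world axes, zero at the start; "moment": the same for the moment, N m; "grip_width": finger opening in mm; "finger_force": force on a finger pad.
Only numpy, scipy, OpenCV 4.12 (cv2) and the standard library are available. Lean on these libraries where they do the work, as an engineer would, in place of code of your own. Each camera call takes 0.05 s, during which the arm holds its last target. There are 200 camera calls.

## Task

Show the trainee where the new crown goes. With the fingers, push the magnifier head aside until no part of it hangs over the cast with the blue stump; then point at the single crown in its box, and after that at the blue stump it will sit on, each time holding the fingertips still straight above it, one to two centimetres away, for a good two seconds. Touch nothing but the magnifier, pick nothing up, and finish still pointing at the stump.

Things in the scene. Friction and masses are not known exactly. Their poses are not given: they have to be found in the camera images.
- cast: The working cast: a horseshoe of 14 teeth on a tan plaster base, 71 mm from front to heel (38 mm ahead of the origin to 33 mm behind it), 66 mm wide, 35 mm high to the front teeth; loose, 140 g. Thirteen teeth are ivory; the left first molar is ground to a small blue-coated stump. Origin: under the base, x to the heel (front teeth at -x), z up. It may be turned any way. Do not touch it.
- stump (a point): Centre of the flat top of the blue stump (tapered, 10 mm wide at the foot, 6 mm at the top), 32 mm above the work surface; the teeth beside it, about 10 mm away centre to centre, are 2 mm higher. z up.
- crown_box: Open green plastic box, 50 x 50 x 18 mm, filled with black foam in which ONE ivory crown sits, in the middle; loose, 60 g. Origin: centre of the underside, z up. Do not touch it.
- crown (a point): Top centre of the single ivory crown (11 mm wide), 21 mm above the work surface, 2 mm above the rim of its box. z up.
- lens (a joint): Swing of the magnifier arm about its upright post, rad: grows as the arm swings clockwise seen from above (which takes the head away from the robot), range -1.0 to 0.95. It starts near 0 with the head over the cast. It stays where it is left; stiff with about 0.25 N m of friction (roughly 1 N at the head).
- lens_centre (a point): Centre of the magnifier head: a white ring with a clear lens, 150 mm outside diameter, 26 mm thick, its underside at 240 mm and its top at 266 mm above the work surface. The head swings level on a circle of 300 mm radius round the post; a flat bar (22 mm wide, 12 mm thick) joins them at the same height.
- lens_pivot (a point): On the axis of the magnifier's post, at the height of the head's middle (253 mm). The post stands on a heavy white disc of 160 mm diameter that does not move; its hub, top at 278 mm, is 36 mm wide.
- bridge_box: Same green box as the crown's (50 x 50 x 18 mm) but holding a bridge of three joined ivory teeth. Bystander; origin under its centre.
- opposing_cast: Off-white plaster cast of the other jaw, 71 x 66 x 35 mm, all 14 teeth whole, no stump. Bystander; origin under its base.
- tweezers: Steel tweezers lying flat, 150 mm long, 7 mm high. Bystander; origin under its middle.
- curing_light: White and black curing-light handpiece lying down, 205 mm long, 28 mm high. Bystander; origin near its middle.
- dispensing_gun: Blue cartridge gun lying on its side, 300 mm long, 23 mm high. Bystander; origin at the middle of its barrel.
- pump_bottle: Blue disinfectant bottle with white pump, 72 mm wide, 200 mm tall. Bystander; origin under its centre.
- tub: White tub with lid, 84 mm wide, 85 mm tall. Bystander; origin under its centre.
- brush_box: Clear box of blue micro-brushes, 75 x 100 mm, 80 mm tall. Bystander; origin under its centre.
There are look-alikes about, which are no part of the job. What is shaped like the cast but pink or turquoise is not meant.

How it is judged:
By the outcome, as a careful person would: the job done as asked, in the order asked, and still so for the second after the job is handed in, with the robot touching nothing.
It also fails if it takes over 58 s, if anything falls off the work surface, if the arm or the gripper's body presses on something with over 40 N, if the wrist force passes 120 N, or if a joint passes its speed limit or range.

## Working session

There is one attempt and no reset: what is moved stays moved. The work goes in short steps, Python scripts to look and compute and a tool call to move; the robot and the scene stay as the last step left them, time stands still between calls to the robot, and variables do not carry over. Pictures are saved under pics/ and viewed, at most 10 in all, crops included, and the job is handed in when it is done.

Besides the shell and the picture viewer there is one more tool, called after ">>>" by a JSON object that holds its "name" and its "arguments". play_rows: Moves the arm, as the interface text tells. Its arguments: {"type":"object","properties":{"commands":{"type":"array"},"jaw":{"type":"number"}},"required":["commands"]}

```bash
mkdir -p pics; cat > h.py <<'E'
import numpy as np, cv2, pickle
from plant import bot
def snap(cam,name):
    c=bot.capture(cam); pickle.dump(c,open(f'pics/{name}.pkl','wb'))
    cv2.imwrite(f'pics/{name}.png',cv2.cvtColor(np.asarray(c['pixels']),cv2.COLOR_RGB2BGR)); return c
def load(name): return pickle.load(open(f'pics/{name}.pkl','rb'))
def ray(c,u,v):
    d=np.array(c['rotation'])@np.array([(u-c['cx'])/c['fx'],(v-c['cy'])/c['fy'],1]); return np.array(c['eye']),d/np.linalg.norm(d)
def onz(c,u,v,z):
    e,d=ray(c,u,v); return e+d*(z-e[2])/d[2]
def proj(c,p):
    q=np.array(c['rotation']).T@(np.array(p)-np.array(c['eye'])); return np.array([c['fx']*q[0]/q[2]+c['cx'],c['fy']*q[1]/q[2]+c['cy']])
def tri(rs):
    A=np.zeros((3,3));b=np.zeros(3)
    for e,d in rs:
        P=np.eye(3)-np.outer(d,d);A+=P;b+=P@e
    p=np.linalg.solve(A,b); return p,[np.linalg.norm((np.eye(3)-np.outer(d,d))@(p-e)) for e,d in rs]
E
python3 - <<'E'
from h import *
np.set_printoptions(precision=3,suppress=True)
for n in ('scene','top'):
    c=snap(n,n+'0'); print(n,c['eye'],c['rotation'],c['fx'],c['cx'],c['cy'])
o=bot.get_obs(); print(o['tool_pos'],o['tcp_rot'],o['time'])
E
```

```text
scene [1044.159 -488.429  879.349] [-2.39  -0.021  0.831] 368.1037973772581 317.75663656006407 197.44602122085496
top [ 389.031  -34.863 1614.695] [-3.012  0.018 -1.584] 462.05196343959267 314.8480506950203 202.22415705496456
[ 190.19  -488.993  251.138] [-3.14  -0.     0.371] 0.1
```

```bash
sed -i "s/^import numpy.*/&\nfrom scipy.spatial.transform import Rotation as Ro\ndef RM(c): return Ro.from_euler('xyz',c['rotation']).as_matrix()/; s/np.array(c\['rotation'\])/RM(c)/g" h.py
python3 - <<'E'
from h import *
np.set_printoptions(precision=1,suppress=True)
for n in ('scene0','top0'):
    c=load(n); print(n,proj(c,[0,0,0]),proj(c,[400,0,0]),proj(c,[190,-489,251]))
E
```

```text
scene0 [222. 142.] [289.4 200.7] [ 71.6 180.7]
top0 [314.5 379.4] [313.  259.4] [483.2 330.6]
```

View pics/scene0.png

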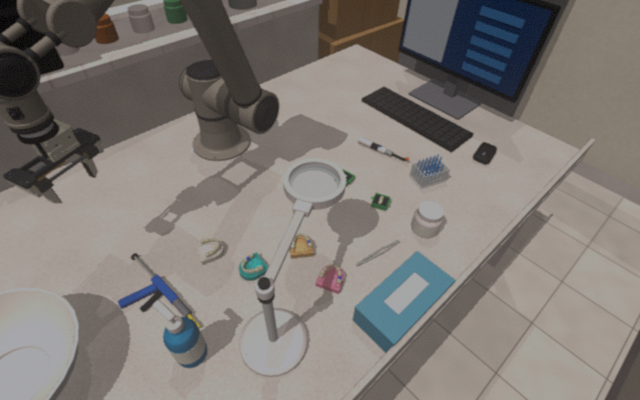

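View pics/top0.png

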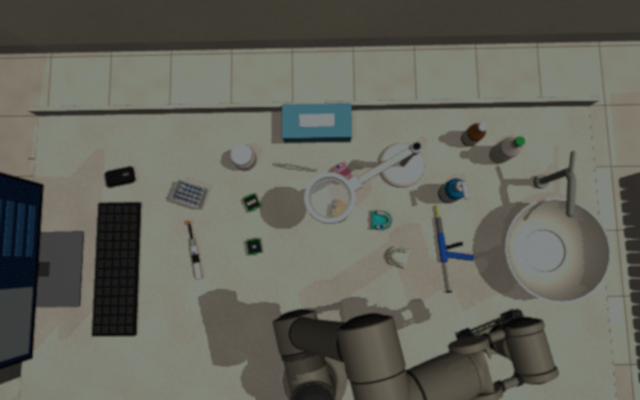

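```bash
python3 - <<'E'
from h import *
np.set_printoptions(precision=1,suppress=True)
s=cv2.imread('pics/scene0.png');t=cv2.imread('pics/top0.png')
a=cv2.resize(s[155:295,230:400],(510,420),interpolation=cv2.INTER_CUBIC)
b=cv2.resize(t[185:260,230:270],(280,525),interpolation=cv2.INTER_CUBIC)
d=np.zeros((525,790,3),np.uint8); d[:420,:510]=a; d[:,510:]=b
cv2.imwrite('pics/crop1.png',cv2.convertScaleAbs(d,alpha=1.5))
c=load('top0');
for n,u,v,z in [('lens',330,197,253),('hub',417,147,278),('disc',402,165,0),('cast',337,208,32),('boxA',251,202,18),('boxB',254,246,18),('pink',342,170,30),('turq',380,220,30),('bottle',455,190,150),('tub',241,157,85),('opp',397,257,30)]: print(n,onz(c,u,v,z))
E
```

```text
lens [581.8 -58.5 253. ]
hub [ 723.3 -317.4  278. ]
disc [ 728.4 -320.3    0. ]
cast [574.4 -85.8  32. ]
boxA [601.8 213.6  18. ]
boxB [448.4 202.5  18. ]
pink [ 707.8 -105.8   30. ]
turq [ 531.  -232.5   30. ]
bottle [ 612.7 -459.3  150. ]
tub [747.3 237.9  85. ]
opp [ 404.1 -286.2   30. ]
```

View pics/crop1.png

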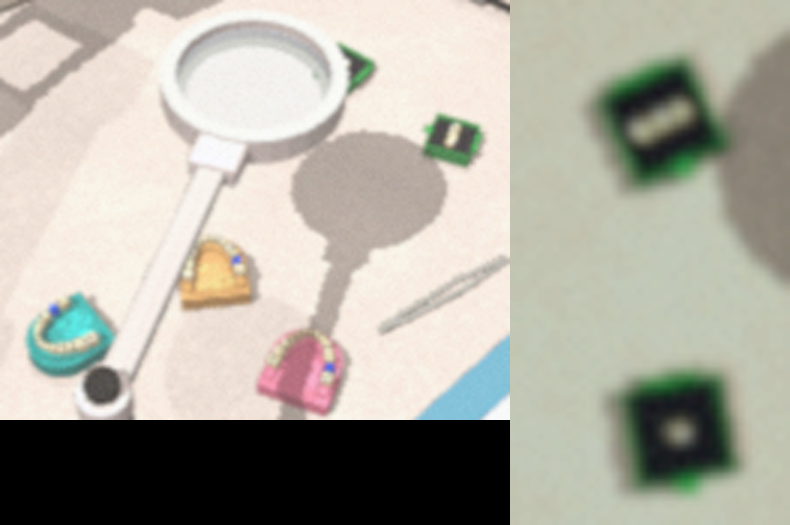

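The crops show the single crown in the lower box at top pixel (254,247). The other box, at (251,202), holds the bridge. The tan cast is under the lens, with its blue stump at about (309,242) in the scene view. I'll swing the head away from the robot by pushing its near edge with the closed fingers.

>>> {"name": "play_rows", "arguments": {"commands": [{"x":0.02,"y":-0.012,"z":0,"twist":0},{"x":0.06,"y":-0.036,"z":0,"twist":0},{"x":0.1,"y":-0.06,"z":0,"twist":0},{"x":0.14,"y":-0.084,"z":0,"twist":0},{"x":0.18,"y":-0.108,"z":0,"twist":0},{"x":0.21,"y":-0.126,"z":0,"twist":0},{"x":0.235,"y":-0.141,"z":0,"twist":0},{"x":0.25,"y":-0.15,"z":0,"twist":0}], "jaw": 1}}

```text
time: 0.9
tool_pos: [369.8, -256.9, 251.5]
tcp_rot: [-3.141, -0.0, 0.373]
contact_force: [0.5, -0.1, 0.4]
grip_width: 32.1
finger_force: 0.0
```

```bash
python3 - <<'E'
from h import *
np.set_printoptions(precision=2,suppress=True)
print(bot.get_obs())
t=load('top0');s=load('scene0')
print('stump scene ray z32',onz(s,308.7,241.7,32))
# ring outline in top image
hsv=cv2.cvtColor(cv2.imread('pics/top0.png'),cv2.COLOR_BGR2HSV)
a=ray(t,254.3,246.7); print('crown top',onz(t,254.3,246.7,21))
E
```

```text
{'time': 0.9, 'joint_positions': array([-0.78,  0.21,  1.72,  0.  ,  1.22,  0.42]), 'dq': array([ 0.36,  0.02, -0.02, -0.01,  0.  ,  0.37]), 'tau': array([ -1.03, -35.72, -23.52,   0.23,   0.07,  -0.28]), 'tool_pos': array([ 369.79, -256.92,  251.51]), 'tcp_rot': array([-3.14, -0.  ,  0.37]), 'contact_force': array([ 0.51, -0.12,  0.4 ]), 'moment': array([-0.06, -0.02,  0.  ]), 'finger_force': 0.0, 'grip_width': 32.128728343044706}
stump scene ray z32 [581.07 -76.85  32.  ]
crown top [445.91 201.04  21.  ]
```

>>> {"name": "play_rows", "arguments": {"commands": [{"x":0.02,"y":-0.012,"z":0,"twist":0},{"x":0.05,"y":-0.029,"z":0,"twist":0},{"x":0.08,"y":-0.046,"z":0,"twist":0},{"x":0.11,"y":-0.064,"z":0,"twist":0},{"x":0.13,"y":-0.076,"z":0,"twist":0},{"x":0.14,"y":-0.082,"z":0,"twist":0},{"x":0.147,"y":-0.086,"z":0,"twist":0},{"x":0.147,"y":-0.086,"z":0,"twist":0}]}}

```text
time: 1.7
tool_pos: [474.8, -125.4, 251.5]
tcp_rot: [-3.142, 0.0, 0.371]
contact_force: [0.4, 0.3, 0.1]
grip_width: 0.2
finger_force: 0.0
```

```bash
python3 - <<'E'
from h import *
np.set_printoptions(precision=2,suppress=True)
a=snap('scene','scene1');b=snap('top','top1');print(bot.get_obs()['tool_pos'])
A=cv2.imread('pics/scene1.png')[120:300,200:400];B=cv2.imread('pics/top1.png')[130:310,250:450]
d=np.hstack([cv2.resize(x,(400,360),interpolation=cv2.INTER_CUBIC) for x in(A,B)])
cv2.imwrite('pics/crop2.png',cv2.convertScaleAbs(d,alpha=1.4))
E
```

```text
[ 474.33 -126.14  251.61]
```

View pics/crop2.png

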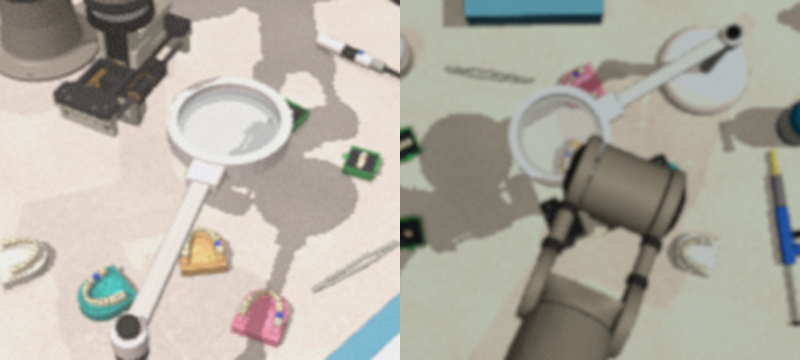

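```bash
cat > arc.py <<'E'
from h import *
import sys
P=np.array([724.,-318])
def tp(th,off):
    th=np.radians(th);return P+300*np.array([np.cos(th),np.sin(th)])-off*np.array([np.sin(th),-np.cos(th)])
def tool(p0,yaw,p):  # world shift -> tool shift (tool down)
    d=p-p0;c,s=np.cos(yaw),np.sin(yaw);return np.array([d[0]*c+d[1]*s,d[0]*s-d[1]*c])
E
python3 - <<'E'
from arc import *
p0=np.array([475,-125.5]);yaw=np.radians(21.3)
ths=[119,117,115,113,111,109,107,105,103,101,99,97,95,93,91,89,87,85,83,81,79,77,75]
for k in range(0,22,8):
    y0=yaw;q=p0
    for th in ths[k:k+8]:
        q2=tp(th,85); t=np.degrees(y0)-min(21.3,th-90); print(th,np.round(tool(p0,y0,q2)/1000,3),round(t,1),np.round(q2)); yaw=y0-np.radians(t); q=q2
    p0=q; print()
E
```

```text
119 [ 0.038 -0.016] 0.0 [504. -97.]
117 [ 0.048 -0.02 ] 0.0 [512. -89.]
115 [ 0.058 -0.024] 0.0 [520. -82.]
113 [ 0.068 -0.028] 0.0 [529. -75.]
111 [ 0.079 -0.031] 0.3 [537. -68.]
109 [ 0.089 -0.033] 2.3 [546. -62.]
107 [ 0.1   -0.036] 4.3 [555. -56.]
105 [ 0.11  -0.038] 6.3 [564. -50.]

103 [ 0.011 -0.003] 2.0 [574. -45.]
101 [ 0.021 -0.005] 4.0 [583. -40.]
99 [ 0.032 -0.007] 6.0 [593. -35.]
97 [ 0.043 -0.009] 8.0 [603. -31.]
95 [ 0.053 -0.01 ] 10.0 [613. -27.]
93 [ 0.064 -0.011] 12.0 [623. -23.]
91 [ 0.075 -0.012] 14.0 [634. -20.]
89 [ 0.086 -0.012] 16.0 [644. -17.]

87 [ 0.011 -0.003] 2.0 [655. -14.]
85 [ 0.021 -0.005] 4.0 [665. -12.]
83 [ 0.032 -0.007] 6.0 [676. -10.]
81 [ 0.043 -0.009] 8.0 [687.  -8.]
79 [ 0.053 -0.01 ] 10.0 [698.  -7.]
77 [ 0.064 -0.011] 12.0 [709.  -7.]
75 [ 0.075 -0.012] 14.0 [720.  -6.]
```

>>> {"name": "play_rows", "arguments": {"commands": [{"x":0.012,"y":-0.005,"z":0,"twist":0},{"x":0.022,"y":-0.01,"z":0,"twist":0},{"x":0.03,"y":-0.013,"z":0,"twist":0},{"x":0.038,"y":-0.016,"z":0,"twist":0},{"x":0.045,"y":-0.019,"z":0,"twist":0},{"x":0.051,"y":-0.022,"z":0,"twist":0},{"x":0.058,"y":-0.024,"z":0,"twist":0},{"x":0.058,"y":-0.024,"z":0,"twist":0}]}}

```text
time: 2.6
tool_pos: [520.8, -81.5, 251.6]
tcp_rot: [-3.142, -0.0, 0.372]
contact_force: [-0.3, 0.5, 0.4]
grip_width: -0.1
finger_force: 0.0
```

```bash
python3 - <<'E'
from h import *
np.set_printoptions(precision=2,suppress=True)
o=bot.get_obs();print(o['tool_pos'],o['contact_force'])
a=cv2.cvtColor(np.asarray(snap('scene','scene2')['pixels']),cv2.COLOR_RGB2GRAY).astype(int);b=cv2.cvtColor(load('scene1')['pixels'],cv2.COLOR_RGB2GRAY).astype(int)
# arm motion: diff count in the bar region
print((abs(a-b)[205:275,262:300]>25).sum(),(abs(a-b)[280:380,230:310]>25).sum())
E
```

```text
[520.79 -81.48 251.62] [-0.34  0.51  0.38]
195 1
```

>>> {"name": "play_rows", "arguments": {"commands": [{"x":0.01,"y":-0.004,"z":0,"twist":0},{"x":0.021,"y":-0.007,"z":0,"twist":0},{"x":0.031,"y":-0.009,"z":0,"twist":2},{"x":0.042,"y":-0.012,"z":0,"twist":4},{"x":0.052,"y":-0.014,"z":0,"twist":6},{"x":0.063,"y":-0.015,"z":0,"twist":8},{"x":0.074,"y":-0.016,"z":0,"twist":10},{"x":0.074,"y":-0.016,"z":0,"twist":10}]}}

```text
time: 3.45
tool_pos: [584.6, -39.4, 251.4]
tcp_rot: [-3.141, -0.001, 0.197]
contact_force: [0.1, -0.3, 0.0]
grip_width: 0.7
finger_force: 0.0
```

```bash
python3 - <<'E'
from arc import *
np.set_printoptions(precision=2,suppress=True)
o=bot.get_obs();print(o['tool_pos'],o['tcp_rot'],o['contact_force'])
snap('scene','scene3');snap('top','top3')
A=cv2.imread('pics/scene3.png')[120:300,200:400];B=cv2.imread('pics/top3.png')[110:290,250:450]
d=np.hstack([cv2.resize(x,(400,360),interpolation=cv2.INTER_CUBIC) for x in(A,B)])
cv2.imwrite('pics/crop3.png',cv2.convertScaleAbs(d,alpha=1.4))
p0=o['tool_pos'][:2];yaw=o['tcp_rot'][2]
for th in range(101,74,-2): print(th,np.round(tool(p0,yaw,tp(th,85))/1000,3),round(np.degrees(yaw)-th+90,1),np.round(tp(th,85)))
E
```

```text
[584.56 -39.35 251.37] [-3.14 -0.    0.2 ] [ 0.11 -0.3   0.01]
101 [-0.  0.] 0.3 [583. -40.]
99 [ 0.01 -0.  ] 2.3 [593. -35.]
97 [ 0.02 -0.01] 4.3 [603. -31.]
95 [ 0.03 -0.01] 6.3 [613. -27.]
93 [ 0.04 -0.01] 8.3 [623. -23.]
91 [ 0.05 -0.01] 10.3 [634. -20.]
89 [ 0.06 -0.01] 12.3 [644. -17.]
87 [ 0.07 -0.01] 14.3 [655. -14.]
85 [ 0.09 -0.01] 16.3 [665. -12.]
83 [ 0.1  -0.01] 18.3 [676. -10.]
81 [ 0.11 -0.01] 20.3 [687.  -8.]
79 [ 0.12 -0.01] 22.3 [698.  -7.]
77 [ 0.13 -0.01] 24.3 [709.  -7.]
75 [ 0.14 -0.01] 26.3 [720.  -6.]
```

View pics/crop3.png

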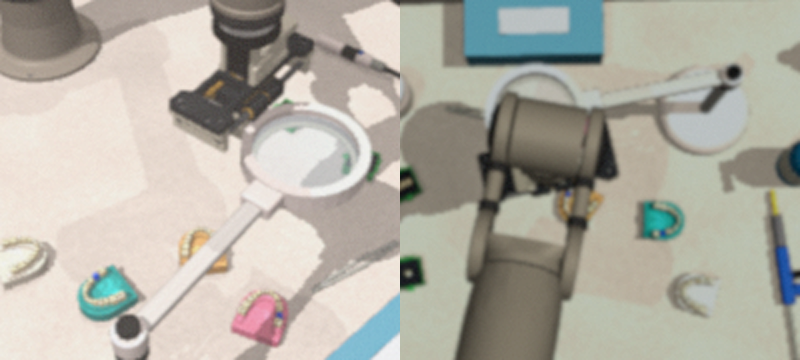

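>>> {"name": "play_rows", "arguments": {"commands": [{"x":0.01,"y":-0.002,"z":0,"twist":2},{"x":0.021,"y":-0.004,"z":0,"twist":4},{"x":0.032,"y":-0.006,"z":0,"twist":6},{"x":0.043,"y":-0.008,"z":0,"twist":8},{"x":0.054,"y":-0.01,"z":0,"twist":10},{"x":0.065,"y":-0.011,"z":0,"twist":12},{"x":0.074,"y":-0.011,"z":0,"twist":14},{"x":0.084,"y":-0.011,"z":0,"twist":16}]}}

```text
time: 4.35
tool_pos: [663.3, -13.1, 251.7]
tcp_rot: [-3.141, 0.001, -0.084]
contact_force: [-1.0, -0.4, 0.2]
grip_width: 0.5
finger_force: 0.6
```

>>> {"name": "play_rows", "arguments": {"commands": [{"x":0.008,"y":-0.001,"z":0,"twist":2},{"x":0.014,"y":-0.002,"z":0,"twist":4},{"x":0.02,"y":-0.003,"z":0,"twist":4},{"x":0.02,"y":-0.003,"z":0,"twist":4},{"x":0.01,"y":-0.003,"z":0,"twist":4},{"x":-0.01,"y":-0.003,"z":0,"twist":4},{"x":-0.04,"y":-0.003,"z":0,"twist":4},{"x":-0.08,"y":-0.003,"z":0,"twist":4}]}}

```text
time: 5.15
tool_pos: [583.4, -4.0, 251.3]
tcp_rot: [3.141, -0.001, -0.152]
contact_force: [1.2, -0.3, 1.0]
grip_width: 0.4
finger_force: 0.0
```

```bash
python3 - <<'E'
from arc import *
np.set_printoptions(precision=3,suppress=True)
c=snap('wrist','wrist4');print(c['eye'],c['rotation'],c['fx'],c['cx'],c['cy'])
o=bot.get_obs();print(o['time'],o['tool_pos'],o['tcp_rot'],o['contact_force'])
snap('scene','scene4');snap('top','top4')
A=cv2.imread('pics/scene4.png')[120:300,200:400];B=cv2.imread('pics/top4.png')[110:290,250:450]
d=np.hstack([cv2.resize(x,(400,360),interpolation=cv2.INTER_CUBIC) for x in(A,B)])
d=np.vstack([d,np.zeros((240,800,3),np.uint8)]);d[360:,:384]=cv2.resize(cv2.imread('pics/wrist4.png'),(384,240))
cv2.imwrite('pics/crop4.png',cv2.convertScaleAbs(d,alpha=1.4))
q=np.array([445.9,201]);print('to crown',tool(o['tool_pos'][:2],o['tcp_rot'][2],q))
E
```

```text
[653.05  -14.033 385.662] [ 2.877 -0.001 -1.722] 332.4628428166606 323.6752990723807 194.0534844792116
5.2 [575.265  -2.508 249.959] [ 3.141  0.01  -0.151] [-3.016  1.183 -1.006]
to crown [-158.545 -181.698]
```

View pics/crop4.png

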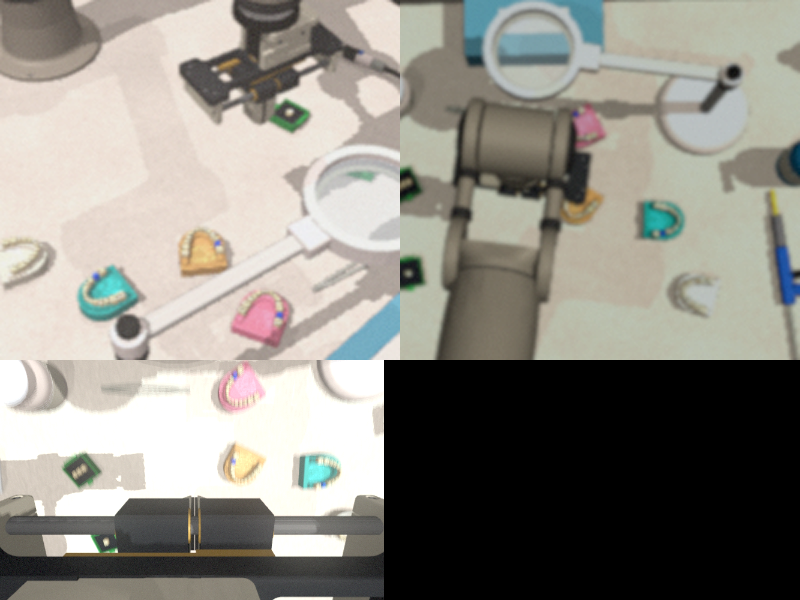

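The head is now far from the cast: its centre is at top (316,135). The crown shows in the scene view at about (344,176). The stump shows in the wrist view at about (388,170) and in the scene view at about (309,242). Next I'll triangulate both.

```bash
python3 - <<'E'
from arc import *
np.set_printoptions(precision=1,suppress=True)
def blob(name,roi,f):
    im=np.asarray(load(name)['pixels']).astype(int);u0,v0,u1,v1=roi
    r,g,b=np.moveaxis(im[v0:v1,u0:u1],2,0);m=f(r,g,b).astype(np.uint8)
    n,l,st,ce=cv2.connectedComponentsWithStats(m);k=1+np.argmax(st[1:,4]);print(name,n-1,st[k],ce[k]+[u0,v0]);return ce[k]+[u0,v0]
blue=lambda r,g,b:(b>r*1.25)&(b>g*1.15)
ivory=lambda r,g,b:(r>g*0.95)&(r>75)&(g>b*0.9)
w=blob('wrist4',(360,140,420,200),blue); s=blob('scene4',(298,232,320,252),blue)
W,S,T=load('wrist4'),load('scene4'),load('top0')
print('stump',tri([ray(W,*w),ray(S,*s)]),onz(W,*w,32),onz(S,*s,32))
# tan cast centroid in wrist
sc=blob('scene4',(338,170,351,183),ivory); tc=blob('top0',(249,241,260,252),ivory)
print('crown',tri([ray(T,*tc),ray(S,*sc)]),onz(T,*tc,21),onz(S,*sc,21))
t4=load('top4');print('lens',onz(t4,316,135,253))
E
```

```text
wrist4 1 [27 26  5  6 26] [389.  168.7]
scene4 1 [10  8  2  3  5] [308.6 241.2]
stump (array([575.9, -74.1,  27.5]), [np.float64(1.203484018796783), np.float64(1.2034840187967164)]) [575.8 -73.9  32. ] [579.6 -75.9  32. ]
scene4 3 [ 4  4  5  5 18] [344.3 175.7]
top0 1 [4 5 2 2 4] [253.5 246.5]
crown (array([446.5, 204. ,  17.2]), [np.float64(0.42275997668087617), np.float64(0.4227599766808192)]) [446.6 203.8  21. ] [448.9 200.7  21. ]
lens [772.2 -19.4 253. ]
```

>>> {"name": "play_rows", "arguments": {"commands": [{"x":-0.025,"y":-0.02,"z":0,"twist":0},{"x":-0.055,"y":-0.045,"z":0,"twist":0},{"x":-0.085,"y":-0.07,"z":0,"twist":0},{"x":-0.115,"y":-0.095,"z":0,"twist":0},{"x":-0.145,"y":-0.12,"z":0,"twist":0},{"x":-0.175,"y":-0.145,"z":0.02,"twist":0},{"x":-0.205,"y":-0.165,"z":0.04,"twist":0},{"x":-0.225,"y":-0.183,"z":0.05,"twist":0}]}}

```text
time: 6.1
tool_pos: [388.6, 212.7, 201.0]
tcp_rot: [3.142, 0.0, -0.152]
contact_force: [1.6, 0.5, 0.2]
grip_width: 0.8
finger_force: 0.0
```

>>> {"name": "play_rows", "arguments": {"commands": [{"x":0,"y":0,"z":0,"twist":0},{"x":0,"y":0,"z":0,"twist":0},{"x":0,"y":0,"z":0,"twist":0},{"x":0,"y":0,"z":0,"twist":0},{"x":0,"y":0,"z":0,"twist":0},{"x":0,"y":0,"z":0,"twist":0},{"x":0,"y":0,"z":0,"twist":0},{"x":0,"y":0,"z":0,"twist":0}]}}

```text
time: 6.9
tool_pos: [389.6, 211.4, 201.7]
tcp_rot: [3.142, -0.0, -0.153]
contact_force: [-0.6, 0.1, -0.9]
grip_width: 0.5
finger_force: 0.0
```

```bash
python3 - <<'E'
from arc import *
np.set_printoptions(precision=2,suppress=True)
c=snap('wrist','wrist5');o=bot.get_obs();print(o['time'],o['tool_pos'],o['tcp_rot'])
snap('top','top5');snap('scene','scene5')
print('pred',proj(c,[447.5,202,21]))
d=np.zeros((400,800,3),np.uint8);d[:,:640]=cv2.imread('pics/wrist5.png')
d[:160,640:]=cv2.resize(cv2.imread('pics/top5.png')[190:230,310:350],(160,160),interpolation=cv2.INTER_CUBIC)
d[160:320,640:]=cv2.resize(cv2.imread('pics/scene5.png')[220:260,285:325],(160,160),interpolation=cv2.INTER_CUBIC)
cv2.imwrite('pics/crop5.png',d)
E
```

```text
6.95 [389.59 211.43 201.69] [ 3.14 -0.   -0.15]
pred [324.54 117.09]
```

View pics/crop5.png

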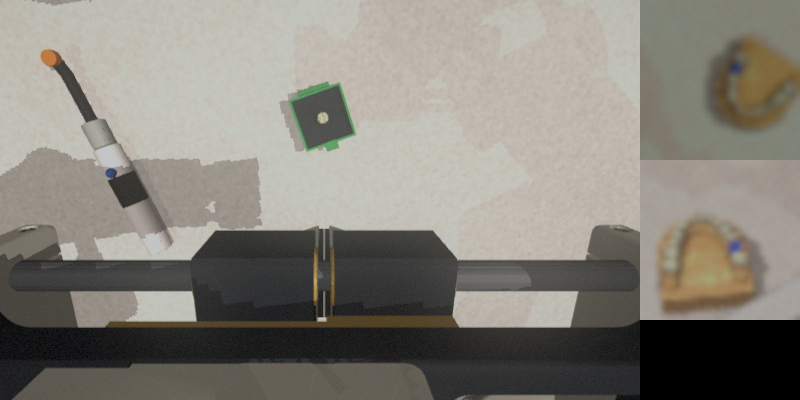

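The single crown is confirmed at wrist (322,118), with nothing around its box. The stump shows in the top view at about (334,207).

```bash
python3 - <<'E'
from arc import *
np.set_printoptions(precision=1,suppress=True)
def blob(name,roi,f):
    im=np.asarray(load(name)['pixels']).astype(int);u0,v0,u1,v1=roi
    r,g,b=np.moveaxis(im[v0:v1,u0:u1],2,0);m=f(r,g,b).astype(np.uint8)
    n,l,st,ce=cv2.connectedComponentsWithStats(m);k=1+np.argmax(st[1:,4]);print(name,st[k],ce[k]+[u0,v0]);return ce[k]+[u0,v0]
blue=lambda r,g,b:(b>r*1.15)&(b>g*1.1)
W,W4,S,T=load('wrist5'),load('wrist4'),load('scene5'),load('top5')
w=blob('wrist5',(308,103,336,132),lambda r,g,b:r>130)
c=onz(W,*w,21);print('crown',c,tri([ray(W,*w),ray(load('scene4'),344.3,175.7)]))
p0=np.array([389.6,211.4]);print('shift',tool(p0,-.152,c[:2]))
t=blob('top5',(326,198,342,216),blue);s=blob('scene5',(298,232,320,252),blue)
print('stump',onz(T,*t,32),onz(S,*s,32),onz(W4,389,168.7,32),tri([ray(T,*t),ray(S,*s),ray(W4,389,168.7)]))
E
```

```text
wrist5 [ 9  9 11 12 96] [322.4 117.3]
crown [447.6 204.   21. ] (array([447. , 203.6,  17.6]), [np.float64(0.6259162290870638), np.float64(0.6259162290870728)])
shift [58.5 -1.4]
top5 [7 8 2 2 4] [333.5 206.5]
scene5 [10  8  2  3  6] [308.5 241. ]
stump [579.8 -73.8  32. ] [578.9 -75.7  32. ] [575.7 -73.9  32. ] (array([578. , -74.3,  31.7]), [np.float64(1.9394506683310244), np.float64(1.148812837620328), np.float64(2.2910429654928417)])
```

>>> {"name": "play_rows", "arguments": {"commands": [{"x":0.01,"y":0,"z":0.01,"twist":0},{"x":0.025,"y":0,"z":0.03,"twist":0},{"x":0.04,"y":-0.001,"z":0.055,"twist":0},{"x":0.05,"y":-0.001,"z":0.08,"twist":0},{"x":0.058,"y":-0.001,"z":0.1,"twist":0},{"x":0.058,"y":-0.001,"z":0.115,"twist":0},{"x":0.058,"y":-0.001,"z":0.12,"twist":0},{"x":0.058,"y":-0.001,"z":0.12,"twist":0}]}}

```text
time: 7.85
tool_pos: [446.7, 203.4, 80.7]
tcp_rot: [3.141, 0.002, -0.153]
contact_force: [0.1, 0.1, -0.1]
grip_width: 0.5
finger_force: 0.0
```

```bash
python3 - <<'E'
from arc import *
np.set_printoptions(precision=2,suppress=True)
c=snap('scene','scene6');w=snap('wrist','wrist6');o=bot.get_obs();print(o['time'],o['tool_pos'],o['tcp_rot'])
x=o['tool_pos'];tip=x-[0,0,25]
print('tip',proj(c,tip)-[320,150],'crown',proj(c,[447.5,203.5,21])-[320,150])
d=np.hstack([cv2.resize(cv2.imread('pics/scene6.png')[150:200,320:370],(400,400),interpolation=cv2.INTER_CUBIC),cv2.resize(cv2.imread('pics/wrist6.png')[100:350,200:450],(400,400))])
cv2.imwrite('pics/crop6.png',cv2.convertScaleAbs(d,alpha=1.5))
E
```

```text
7.95 [447.39 203.75  82.04] [-3.14 -0.   -0.15]
tip [25.47 17.13] crown [24.64 25.07]
```

View pics/crop6.png

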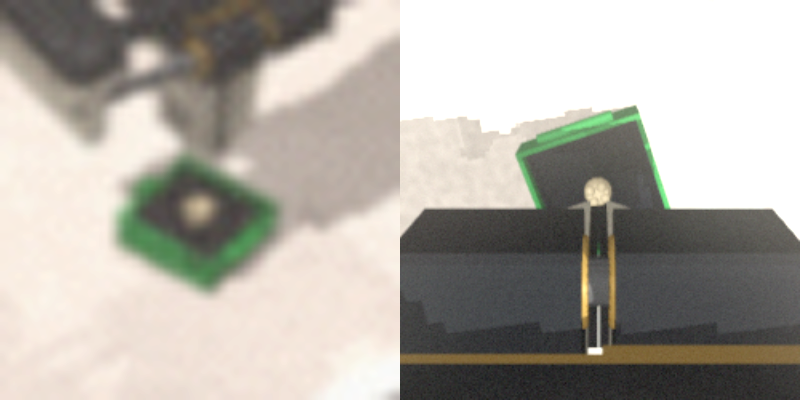

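The crown at scene crop (198,208) is directly under the fingertips at (208,150), and it is centred in the wrist view. I'll descend 20 mm and hold.

>>> {"name": "play_rows", "arguments": {"commands": [{"x":0,"y":0,"z":0.005,"twist":0},{"x":0,"y":0,"z":0.012,"twist":0},{"x":0,"y":0,"z":0.017,"twist":0},{"x":0,"y":0,"z":0.02,"twist":0},{"x":0,"y":0,"z":0.02,"twist":0},{"x":0,"y":0,"z":0.02,"twist":0},{"x":0,"y":0,"z":0.02,"twist":0},{"x":0,"y":0,"z":0.02,"twist":0}]}}

```text
time: 8.75
tool_pos: [447.2, 203.7, 61.9]
tcp_rot: [-3.142, -0.0, -0.153]
contact_force: [0.5, -0.3, 0.8]
grip_width: 0.5
finger_force: 0.0
```

>>> {"name": "play_rows", "arguments": {"commands": [{"x":0,"y":0,"z":0,"twist":0},{"x":0,"y":0,"z":0,"twist":0},{"x":0,"y":0,"z":0,"twist":0},{"x":0,"y":0,"z":0,"twist":0},{"x":0,"y":0,"z":0,"twist":0},{"x":0,"y":0,"z":0,"twist":0},{"x":0,"y":0,"z":0,"twist":0},{"x":0,"y":0,"z":0,"twist":0}]}}

```text
time: 9.55
tool_pos: [447.0, 203.6, 61.7]
tcp_rot: [3.141, 0.0, -0.153]
contact_force: [0.7, 0.4, 0.1]
grip_width: 0.5
finger_force: 0.0
```

>>> {"name": "play_rows", "arguments": {"commands": [{"x":0,"y":0,"z":0,"twist":0},{"x":0,"y":0,"z":0,"twist":0},{"x":0,"y":0,"z":0,"twist":0},{"x":0,"y":0,"z":0,"twist":0},{"x":0,"y":0,"z":0,"twist":0},{"x":0,"y":0,"z":0,"twist":0},{"x":0,"y":0,"z":0,"twist":0},{"x":0,"y":0,"z":0,"twist":0}]}}

```text
time: 10.35
tool_pos: [447.0, 203.7, 61.7]
tcp_rot: [3.142, -0.0, -0.153]
contact_force: [0.7, 0.6, -0.0]
grip_width: 0.3
finger_force: 0.0
```

>>> {"name": "play_rows", "arguments": {"commands": [{"x":0,"y":0,"z":0,"twist":0},{"x":0,"y":0,"z":0,"twist":0},{"x":0,"y":0,"z":0,"twist":0},{"x":0,"y":0,"z":0,"twist":0},{"x":0,"y":0,"z":0,"twist":0},{"x":0,"y":0,"z":0,"twist":0},{"x":0,"y":0,"z":0,"twist":0},{"x":0,"y":0,"z":0,"twist":0}]}}

```text
time: 11.15
tool_pos: [447.0, 203.6, 61.7]
tcp_rot: [3.142, -0.0, -0.153]
contact_force: [-0.0, -0.1, -0.4]
grip_width: 0.6
finger_force: 0.0
```

>>> {"name": "play_rows", "arguments": {"commands": [{"x":0,"y":0,"z":0,"twist":0},{"x":0,"y":0,"z":0,"twist":0},{"x":0,"y":0,"z":0,"twist":0},{"x":0,"y":0,"z":0,"twist":0},{"x":0,"y":0,"z":0,"twist":0},{"x":0,"y":0,"z":0,"twist":0},{"x":0,"y":0,"z":0,"twist":0},{"x":0,"y":0,"z":0,"twist":0}]}}

```text
time: 11.95
tool_pos: [447.0, 203.7, 61.7]
tcp_rot: [3.142, -0.0, -0.153]
contact_force: [-0.5, 0.7, 0.7]
grip_width: 0.8
finger_force: 0.0
```

>>> {"name": "play_rows", "arguments": {"commands": [{"x":0,"y":0,"z":-0.02,"twist":0},{"x":0,"y":0,"z":-0.05,"twist":0},{"x":0.005,"y":0.015,"z":-0.085,"twist":0},{"x":0.02,"y":0.045,"z":-0.11,"twist":0},{"x":0.035,"y":0.085,"z":-0.12,"twist":0},{"x":0.05,"y":0.125,"z":-0.12,"twist":0},{"x":0.065,"y":0.16,"z":-0.12,"twist":0},{"x":0.08,"y":0.19,"z":-0.12,"twist":0}]}}

```text
time: 12.75
tool_pos: [497.2, 1.8, 182.0]
tcp_rot: [3.141, -0.0, -0.154]
contact_force: [0.6, 0.3, 1.1]
grip_width: 0.4
finger_force: 0.0
```

>>> {"name": "play_rows", "arguments": {"commands": [{"x":0.012,"y":0.025,"z":0,"twist":0},{"x":0.022,"y":0.045,"z":0,"twist":0},{"x":0.03,"y":0.058,"z":0,"twist":0},{"x":0.032,"y":0.065,"z":0,"twist":0},{"x":0.032,"y":0.065,"z":0,"twist":0},{"x":0.032,"y":0.065,"z":0,"twist":0},{"x":0.032,"y":0.065,"z":0,"twist":0},{"x":0.032,"y":0.065,"z":0,"twist":0}]}}

```text
time: 13.55
tool_pos: [518.8, -64.6, 181.8]
tcp_rot: [-3.142, 0.0, -0.152]
contact_force: [0.3, 0.1, -0.7]
grip_width: 0.3
finger_force: 0.0
```

```bash
python3 - <<'E'
from arc import *
np.set_printoptions(precision=2,suppress=True)
c=snap('wrist','wrist7');o=bot.get_obs();print(o['time'],o['tool_pos'],o['tcp_rot'])
im=np.asarray(c['pixels']).astype(int);pr=proj(c,[578,-74.3,32]);print('pred',pr)
u0,v0=(pr-35).astype(int);v0=max(v0,0);r,g,b=np.moveaxis(im[v0:v0+70,u0:u0+70],2,0);m=((b>r*1.25)&(b>g*1.15)).astype(np.uint8)
n,l,st,ce=cv2.connectedComponentsWithStats(m)
for k in range(1,n):
    if st[k,4]>10:
        q=ce[k]+[u0,v0];p=onz(c,*q,31);print(st[k],q,p,tri([ray(c,*q),ray(load('scene5'),308.5,241),ray(load('top5'),333.5,206.5)]),tool(o['tool_pos'][:2],o['tcp_rot'][2],p[:2]))
cv2.imwrite('pics/w7.png',cv2.imread('pics/wrist7.png'))
E
```

```text
13.6 [518.81 -64.73 181.82] [ 3.14 -0.   -0.15]
pred [324.87 116.77]
[30 29 12 11 95] [324.48 115.05] [579.39 -74.19  31.  ] (array([579.29, -74.47,  31.51]), [np.float64(0.30619599266703523), np.float64(1.1794186838778538), np.float64(0.8863639980474826)]) [61.31  0.19]
```

View pics/w7.png

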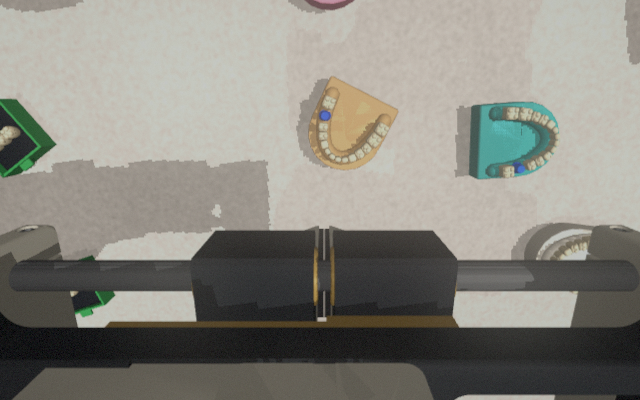

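The stump is at wrist (324,115) on the tan cast, and the turquoise one at (519,169) is the look-alike. Shift is 61 mm ahead and 110 mm down in total; I'll stop first 20 mm high.

>>> {"name": "play_rows", "arguments": {"commands": [{"x":0.01,"y":0,"z":0.008,"twist":0},{"x":0.025,"y":0,"z":0.02,"twist":0},{"x":0.04,"y":0,"z":0.035,"twist":0},{"x":0.05,"y":0,"z":0.05,"twist":0},{"x":0.057,"y":0,"z":0.065,"twist":0},{"x":0.061,"y":0,"z":0.08,"twist":0},{"x":0.061,"y":0,"z":0.09,"twist":0},{"x":0.061,"y":0,"z":0.09,"twist":0}]}}

```text
time: 14.4
tool_pos: [578.0, -74.4, 89.8]
tcp_rot: [-3.141, 0.004, -0.153]
contact_force: [0.1, -0.0, 0.4]
grip_width: 0.4
finger_force: 0.0
```

```bash
python3 - <<'E'
from arc import *
np.set_printoptions(precision=2,suppress=True)
c=snap('scene','scene8');w=snap('wrist','wrist8');o=bot.get_obs();print(o['time'],o['tool_pos'],o['tcp_rot'])
d=np.hstack([cv2.resize(cv2.imread('pics/scene8.png')[120:280,240:400],(400,400),interpolation=cv2.INTER_CUBIC),cv2.resize(cv2.imread('pics/wrist8.png')[100:350,200:450],(400,400))])
cv2.imwrite('pics/crop8.png',cv2.convertScaleAbs(d,alpha=1.4))
print('tip',(proj(c,o['tool_pos']-[0,0,25])-[240,120])*2.5,'stump',(proj(c,[579.3,-74.4,32])-[240,120])*2.5)
E
```

```text
14.5 [579.04 -74.65  91.83] [ 3.14  0.   -0.15]
tip [172.11 283.36] stump [172.34 302.14]
```

View pics/crop8.png

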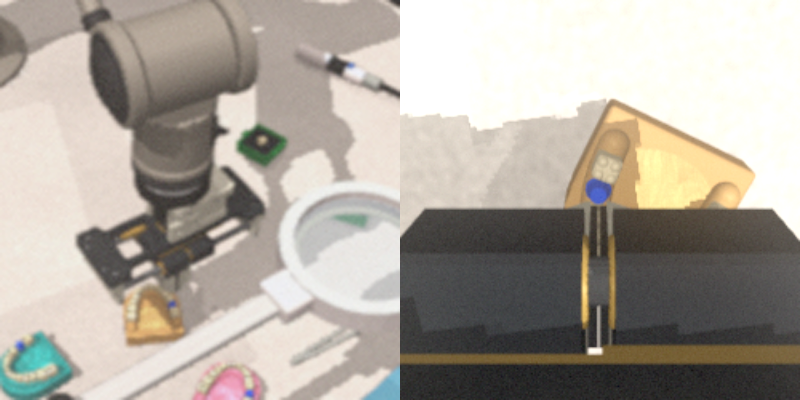

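The fingertips are right over the blue stump at scene crop (172,303), and the head is well clear. I'll descend the last 20 mm and hold.

>>> {"name": "play_rows", "arguments": {"commands": [{"x":0,"y":0,"z":0.005,"twist":0},{"x":0,"y":0,"z":0.012,"twist":0},{"x":0,"y":0,"z":0.017,"twist":0},{"x":0,"y":0,"z":0.02,"twist":0},{"x":0,"y":0,"z":0.02,"twist":0},{"x":0,"y":0,"z":0.02,"twist":0},{"x":0,"y":0,"z":0.02,"twist":0},{"x":0,"y":0,"z":0.02,"twist":0}]}}

```text
time: 15.3
tool_pos: [579.3, -74.7, 71.9]
tcp_rot: [3.141, -0.0, -0.153]
contact_force: [1.0, -0.8, 0.2]
grip_width: 0.5
finger_force: 0.0
```

>>> {"name": "play_rows", "arguments": {"commands": [{"x":0,"y":0,"z":0,"twist":0},{"x":0,"y":0,"z":0,"twist":0},{"x":0,"y":0,"z":0,"twist":0},{"x":0,"y":0,"z":0,"twist":0},{"x":0,"y":0,"z":0,"twist":0},{"x":0,"y":0,"z":0,"twist":0},{"x":0,"y":0,"z":0,"twist":0},{"x":0,"y":0,"z":0,"twist":0}]}}

```text
time: 16.1
tool_pos: [579.2, -74.7, 71.7]
tcp_rot: [3.142, 0.0, -0.153]
contact_force: [-0.1, -0.3, 0.4]
grip_width: 0.4
finger_force: 0.0
```

>>> {"name": "play_rows", "arguments": {"commands": [{"x":0,"y":0,"z":0,"twist":0},{"x":0,"y":0,"z":0,"twist":0},{"x":0,"y":0,"z":0,"twist":0},{"x":0,"y":0,"z":0,"twist":0},{"x":0,"y":0,"z":0,"twist":0},{"x":0,"y":0,"z":0,"twist":0},{"x":0,"y":0,"z":0,"twist":0},{"x":0,"y":0,"z":0,"twist":0}]}}

```text
time: 16.9
tool_pos: [579.2, -74.7, 71.7]
tcp_rot: [3.141, -0.0, -0.153]
contact_force: [-0.5, -0.7, -0.0]
grip_width: 0.2
finger_force: 0.0
```

>>> {"name": "play_rows", "arguments": {"commands": [{"x":0,"y":0,"z":0,"twist":0},{"x":0,"y":0,"z":0,"twist":0},{"x":0,"y":0,"z":0,"twist":0},{"x":0,"y":0,"z":0,"twist":0},{"x":0,"y":0,"z":0,"twist":0},{"x":0,"y":0,"z":0,"twist":0},{"x":0,"y":0,"z":0,"twist":0},{"x":0,"y":0,"z":0,"twist":0}]}}

```text
time: 17.7
tool_pos: [579.2, -74.7, 71.7]
tcp_rot: [3.142, -0.0, -0.153]
contact_force: [0.5, 0.4, -0.3]
grip_width: 0.5
finger_force: 0.0
```

>>> {"name": "play_rows", "arguments": {"commands": [{"x":0,"y":0,"z":0,"twist":0},{"x":0,"y":0,"z":0,"twist":0},{"x":0,"y":0,"z":0,"twist":0},{"x":0,"y":0,"z":0,"twist":0},{"x":0,"y":0,"z":0,"twist":0},{"x":0,"y":0,"z":0,"twist":0},{"x":0,"y":0,"z":0,"twist":0},{"x":0,"y":0,"z":0,"twist":0}]}}

```text
time: 18.5
tool_pos: [579.2, -74.7, 71.7]
tcp_rot: [3.142, -0.0, -0.153]
contact_force: [0.1, -0.4, -0.4]
grip_width: 0.5
finger_force: 0.0
```

```bash
python3 - <<'E'
from plant import bot
o=bot.get_obs();print(o['time'],o['tool_pos'],o['contact_force'])
if abs(o['tool_pos'][2]-72)<3: print(bot.close_job())
E
```

```text
18.5 [579.20508729 -74.69734676  71.72053985] [ 0.10453555 -0.39537839 -0.44714295]
the job is handed in; nothing more can be done
None
```

I handed the job in at 18.5 s: the magnifier head is pushed clear of the cast, and the fingertips held about 15 mm above the crown, then about 15 mm above the blue stump, over 3 s each, and are still pointing at the stump.

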